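# Clamp the sample bottle in the shaker

### The job

One of the two small bench shakers still stands unclamped. Swing its metal strap over the bottle until it lies fully home (a push with the back of a finger is enough), and only then push its red cam lever all the way down over the strap. Do not lift the bottle or shift it in its cradle, and leave the jars and other things on the bench where they are.

Things in the scene. Friction and masses are not known exactly. Their poses are not given: they have to be found in the camera images.
- shaker: Unclamped bench shaker: white/blue housing 200 x 190 mm, 45 mm high, fixed; a white-capped bottle lies in the cradle on top. Origin: centre of its underside. z up; x along the bottle, base to cap; strap hinge on the +y side, lever fork on the -y side, both at x 0. Hinge plates: 44 mm wide along x, 127 mm high over the bench; fork plates: 44 mm wide, 142 mm high.
- strap (a joint): Aluminium strap's angle about strap_hinge (level axis along shaker x). 0 = home, level across the bottle, pointing to shaker -y, firm stop; grows as it swings up and back: 1.57 upright, more leans outwards to +y, stop 2.2. Flat straight bar 28 mm wide, 5 mm thick, centred on the axis, reaching 151 mm from it. Stiff hinge (0.16 N m friction): stays where left, 1 to 3 N near its end moves it.
- strap_hinge (a point): On the axis of the strap's hinge, mid-width: in the shaker's frame x 0, y +78 mm, 118 mm above the bench.
- strap_end (a point): Middle of the free end of the strap, 151 mm from its hinge axis, moving with it.
- lever (a joint): Red cam lever's angle about lever_pivot (level axis along shaker x). 0 = fully down, level above the strap, pointing to shaker +y, firm stop; grows as it is raised: 1.57 upright, more leans outwards to -y, stop 2.0. Bar 18 mm wide, 10 mm thick, reaching 78 mm from the pivot; its top (outer) face is 8 mm off the pivot axis. Stiff (0.25 N m friction): stays where left, 3 to 5 N near its end moves it.
- lever_pivot (a point): On the lever's pivot axis, mid-width: in the shaker's frame x 0, y -78 mm, 133 mm above the bench.
- lever_end (a point): Middle of the free end of the red lever, 78 mm from its pivot, moving with it.
- bottle_mid (a point): White plastic sample bottle, white cap, 68 mm diameter, 150 mm long, loose, lying in the shaker's cradle along its x. This point: on its axis, halfway along it. Its top is 113 mm above the bench, just under the strap's rubber pad when the strap is home; the strap does not move it.
- neighbour: The other shaker, same make and size, its blue-capped bottle already clamped: strap and lever are down and rigid. Nothing to do here. Origin and axes as for the first; highest point 142 mm above the bench. Either shaker may stand on the left or the right.
- jar_white: Standing white bottle, 64 mm diameter, 150 mm high; origin at the centre of its underside. Not to be moved.
- jar_black: Small standing black jar, 44 mm diameter, 85 mm high; origin at the centre of its underside. Not to be moved.
- amber: Standing amber bottle, 60 mm diameter, 140 mm high; origin at the centre of its underside. Not to be moved.
- beaker: Glass beaker, 66 mm diameter, 80 mm high; origin at the centre of its underside. Not to be moved.
- dish: Low white dish, 90 mm diameter, 22 mm high; origin at the centre of its underside. Not to be moved.
- pipette_box: Orange box, 85 x 60 mm, 55 mm high; origin at the centre of its underside. Not to be moved.

How it is judged:
By the outcome, as a careful person would: the job done as asked, in the order asked, and still so for the second after the job is handed in, with the robot touching nothing.
It also fails if it takes over 58 s, if anything falls off the work surface, if the arm or the gripper's body presses on something with over 40 N, if the wrist force passes 120 N, or if a joint passes its speed limit or range.

### The arm

A 6-joint arm with a two-finger parallel gripper is mounted at the origin on the work surface. World frame = base frame: x ahead of the robot, y to its left, z up, the work surface at z = 0. Lengths are in m, angles in rad, forces in N, time in s.
With the tool pointing down it reaches from about 0.35 to 0.85 m from the base axis. Payload 8.1 kg.
Tool frame: the origin (TCP) lies on the mounting face of the last link; the fingertips stand 186 mm ahead of it and the grasp point (between the pads) lies 167 mm ahead of it; z points along the fingers, y is the line along which they close (so a half turn about z gives the same grasp; the last joint's range is limited). The gripper opens to 93 mm and grips with 3 to 60 N. Pads are 15 mm wide; open, the fingers measure 128 mm over their backs; the gripper's body (75 mm by 188 mm) begins 65 mm behind the grasp point.
Start: joints at [1.253, 0.13, 1.488, -0, 1.523, -0.085], TCP at [0.138, 0.584, 0.405] pointing down, gripper open.
Joint ranges: [-2.96, 2.96], [-0.89, 2.26], [0.02, 2.5], [-1.34, 4.48], [0, 2.73], [-2.66, 2.66]. Speed limits (rad/s): [2.39, 2.39, 2.79, 3.14, 3.14, 3.14].

### API

Orientations are given as a rotation vector (axis times angle).
In Python, from plant import read_state, read_camera, camera_params, close_job gives the robot as it stands. The module is installed in compiled form; this text tells all that it offers.
- The arm moves only by the tool servo_tool, never from a script. Its argument "increments" is a list of rows, each an object with "slide": the shift along the tool's x, y, z in mm, a list of three; "dr": the turn, a rotation vector about the tool's x, y, z in rad, a list of three; "jaw": the closure, from 0 (fully open) to 1 (shut). In form: [{"slide": [x, y, z], "dr": [ax, ay, az], "jaw": jaw}, ...]. A call has 1 to 20 rows; each row is the pose to reach, as a shift and turn from the pose commanded when the call began, along the tool's axes at that moment; what a row does not reach only later rows make up. A row lasts 1/10 s, in which the tool goes at most 50 mm and 8.59 degrees, less where a joint would pass 70% of its speed; a pose out of reach is approached as far as the arm can. A call with a gripper value outside its range is refused whole. The fingers move at their own pace and stop on an object; "force" is the grip in N (left out, the last holds). Time passes only in rows, so rows that repeat a pose let the fingers close. It gives the time, the measured TCP pose, the force, the opening and the grip force at its end, in the units of the state.
- read_state(): the state, without advancing time (a new reading comes with each control period).
- read_camera(name): name is "scene" or "top" or "wrist"; returns (picture, depth): 420x560x3 uint8, red, green, blue; 420x560 float32, m along the optical axis (not along the pixel's ray), 0 where there is no reading.
- camera_params(name): a dict with "fx", "fy", "cx", "cy" (pixels), "rvec" (rotation vector, rad) and "tvec" (3), from world to camera coordinates, as OpenCV has them. Camera axes: x right, y down, z forward; pixel columns grow to the right and rows downward; lengths in m; the calibration is good to about 2 mm. A picture is of the moment at which its call begins: read the wrist's pose just before it. camera_params takes no time and is no camera call; for the wrist camera it gives the pose at the moment of the call.
- close_job(): hands the job in; it is judged then, once.
The state is a dict: "t": time; "q": joint angles; "dq": joint speeds; "joint_torque": joint torques, N m; "tool_pos": TCP position; "orientation": TCP orientation; "force": force on the tool from outside, world axes, zero at the start; "wrist_torque": the same for the moment, N m; "opening": finger opening in m; "gripper_force": force on a finger pad.
Only numpy, scipy, OpenCV 4.12 (cv2) and the standard library are available. Lean on these libraries where they do the work, as an engineer would, in place of code of your own. Each camera call takes 0.05 s, during which the arm holds its last target. There are 200 camera calls.

## Working session

There is one attempt and no reset: what is moved stays moved. The work goes in short steps, Python scripts to look and compute and a tool call to move; the robot and the scene stay as the last step left them, time stands still between calls to the robot, and variables do not carry over. Pictures are saved under pics/ and viewed, at most 10 in all, crops included, and the job is handed in when it is done.

Besides the shell and the picture viewer there is one more tool, called after "Request:" by a JSON object that holds its "api" and its "payload", one argument or row to a line. servo_tool: Moves the arm, as the interface text tells. Its arguments: {"type":"object","properties":{"increments":{"type":"array"},"force":{"type":"number"}},"required":["increments"]}

```bash
mkdir -p pics; cat > h.py <<'E'
import numpy as np, cv2
from plant import *
def world(name,d=None,P=None):
    P=P or camera_params(name); R=cv2.Rodrigues(np.array(P['rvec'],float))[0]; t=np.array(P['tvec'],float)
    v,u=np.mgrid[0:420,0:560]
    c=np.stack([(u-P['cx'])/P['fx']*d,(v-P['cy'])/P['fy']*d,d],-1)
    return (c-t)@R
def snap(name,tag):
    P=camera_params(name); im,d=read_camera(name)
    cv2.imwrite(f'pics/{tag}.png',im[:,:,::-1]); W=world(name,d,P); np.savez(f'{tag}.npz',im=im,d=d,W=W)
    return im,d,W
E
python3 - <<'E'
from h import *
for n in ['top','scene']:
    im,d,W=snap(n,n+'0'); P=camera_params(n); R=cv2.Rodrigues(np.array(P['rvec'],float))[0]; print(n,P['fx'],-R.T@np.array(P['tvec']),R[2])
a=[cv2.imread(f'pics/{n}0.png') for n in ['top','scene']]
print(read_state())
E
```

```text
top 481.85483584749625 [ 0.39670306 -0.01326794  1.59022506] [ 0.1190378  -0.00909294 -0.99284809]
scene 526.3265286247113 [ 1.55383502 -0.21736682  1.15991555] [-0.69136257  0.14172573 -0.70847132]
{'t': 0.1, 'q': array([ 1.25259271e+00,  1.31083928e-01,  1.48916754e+00, -2.32655500e-05,
        1.52299498e+00, -8.54122308e-02]), 'dq': array([-2.38804243e-04, -2.47117271e-03, -3.29719965e-03, -2.68518751e-04,
       -5.46677589e-05, -2.05407921e-03]), 'joint_torque': array([ 1.30061337e-03, -5.61339462e+01, -4.93098629e+01,  7.69367558e-02,
        2.90804857e-02, -5.88943021e-05]), 'tool_pos': array([0.13834215, 0.58362299, 0.40379467]), 'orientation': array([-3.64804993e-01, -3.12002813e+00,  2.55212276e-03]), 'force': array([ 0.06415442, -0.23797413, -0.24901448]), 'wrist_torque': array([-0.022963  ,  0.02427074, -0.0060358 ]), 'gripper_force': 0.0, 'opening': 0.09297957878313756}
```

View pics/top0.png

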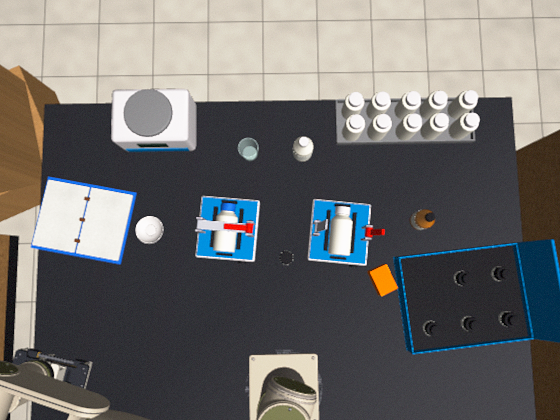

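View pics/scene0.png

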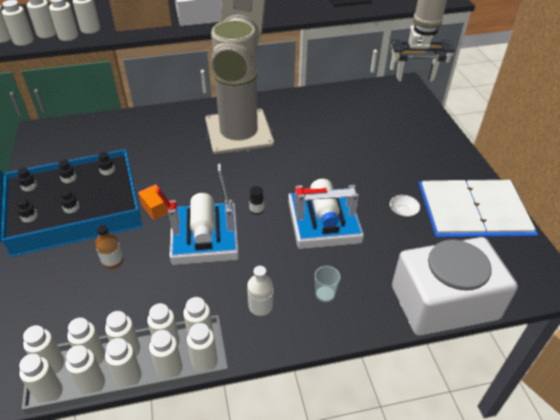

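The top view shows the open shaker at about (340,232), cap towards world +x. Its strap is near upright on the left at (320,227), and its red lever leans outward on the right at (375,232). The clamped neighbour is at (228,228) and the black jar at (286,257).

```bash
python3 - <<'E'
from h import *
D={n:np.load(n+'0.npz') for n in ['top','scene']}
T=D['top'];W=T['W'];im=T['im'].astype(int)
print('table z',np.median(W[300:340,300:340,2]))
hsv=cv2.cvtColor(T['im'],cv2.COLOR_RGB2HSV)
for nm,(a,b) in {'open':(295,385),'nb':(185,270)}.items():
    m=np.zeros((420,560),bool); m[185:280,a:b]=1
    m&=(W[...,2]>.035)&(W[...,2]<.055)
    p=W[m][:,:2]; r=cv2.minAreaRect((p*1000).astype(np.float32)); print(nm,r, len(p))
S=D['scene'];
for n,X in D.items():
    W=X['W'];h=cv2.cvtColor(X['im'],cv2.COLOR_RGB2HSV).astype(int)
    red=((h[...,0]<6)|(h[...,0]>174))&(h[...,1]>150)&(h[...,2]>80)&(W[...,2]>.05)&(W[...,1]<-.1)
    p=W[red]; print(n,'red',len(p),p.min(0),p.max(0)); 
    i=np.argsort(p[:,1]); print(np.round(p[i[::max(1,len(i)//14)]],3))
# strap: high points between shaker
for n,X in D.items():
    W=X['W']; m=(W[...,2]>.15)&(W[...,2]<.4)&(W[...,0]>.4)&(W[...,0]<.75)&(W[...,1]>-.35)&(W[...,1]<0.0)
    p=W[m]; print(n,'high',len(p)); i=np.argsort(p[:,2]); print(np.round(p[i[::max(1,len(i)//14)]],3))
# other objects, height
W=D['top']['W'];m=((W[...,2]>.015)&(W[...,0]>.2)&(W[...,0]<1)&(abs(W[...,1])<.5)).astype(np.uint8)
k,l,st,c=cv2.connectedComponentsWithStats(m)
for j in range(1,k):
    if st[j,4]>40:
        p=W[l==j]; print(c[j].round(),st[j,4],p.min(0).round(3),p.max(0).round(3))
E
python3 -c "
import cv2
a=cv2.imread('pics/scene0.png')[150:280,130:290];cv2.imwrite('pics/c1.png',cv2.resize(a,None,fx=4,fy=4,interpolation=2))"
```

```text
table z -0.001749473416996304
open ((470.4202880859375, -212.8240966796875), (248.73789978027344, 242.10975646972656), 83.6196060180664) 2118
nb ((509.1707458496094, 174.29248046875), (190.0996856689453, 205.72108459472656), 83.9867935180664) 1891
top red 128 [ 0.47152109 -0.29664049  0.13288622] [ 0.49908931 -0.25380976  0.20748584]
[[ 0.488 -0.297  0.201]
 [ 0.474 -0.293  0.201]
 [ 0.479 -0.289  0.207]
 [ 0.477 -0.286  0.194]
 [ 0.487 -0.283  0.18 ]
 [ 0.478 -0.28   0.179]
 [ 0.488 -0.277  0.167]
 [ 0.488 -0.274  0.165]
 [ 0.477 -0.272  0.155]
 [ 0.483 -0.269  0.158]
 [ 0.487 -0.267  0.138]
 [ 0.499 -0.264  0.141]
 [ 0.478 -0.262  0.147]
 [ 0.475 -0.259  0.145]
 [ 0.475 -0.254  0.139]]
scene red 118 [ 0.46980282 -0.29669294  0.13955209] [ 1.55383502 -0.21736682  1.15991555]
[[ 0.49  -0.297  0.204]
 [ 0.481 -0.293  0.206]
 [ 0.49  -0.291  0.192]
 [ 0.485 -0.287  0.194]
 [ 0.483 -0.285  0.191]
 [ 0.495 -0.282  0.179]
 [ 0.492 -0.28   0.158]
 [ 0.489 -0.278  0.151]
 [ 0.488 -0.276  0.164]
 [ 0.495 -0.273  0.147]
 [ 0.485 -0.27   0.145]
 [ 0.484 -0.267  0.147]
 [ 0.475 -0.264  0.142]
 
[... 707 characters left out ...]
14 -0.127  0.224]
 [ 0.512 -0.128  0.243]
 [ 0.515 -0.127  0.26 ]
 [ 0.509 -0.128  0.269]]
[156. 119.] 4778 [ 0.397 -0.013  0.015] [0.946 0.5   1.59 ]
[389. 117.] 3892 [ 0.397 -0.5    0.015] [ 0.942 -0.013  1.59 ]
[302. 148.] 402 [ 0.397 -0.105  0.016] [ 0.797 -0.013  1.59 ]
[247. 147.] 229 [ 0.397 -0.013  0.015] [0.798 0.133 1.59 ]
[227. 228.] 3719 [ 0.397 -0.013  0.016] [0.619 0.277 1.59 ]
[340. 232.] 3804 [ 0.382 -0.297  0.016] [ 0.604 -0.013  1.59 ]
[422. 219.] 387 [ 0.397 -0.482  0.016] [ 0.557 -0.013  1.59 ]
[147. 229.] 167 [ 0.397 -0.013  0.015] [0.556 0.475 1.59 ]
[285. 257.] 155 [ 0.395 -0.034  0.039] [0.437 0.007 1.59 ]
[413. 287.] 3574 [ 0.2   -0.5    0.015] [ 0.425 -0.013  1.59 ]
```

View pics/c1.png

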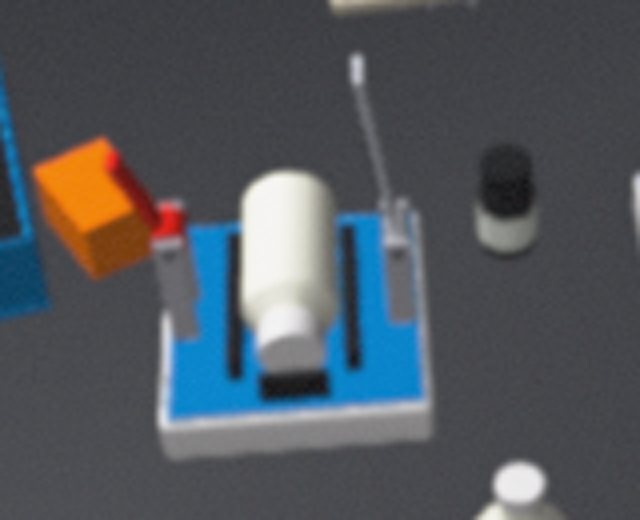

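The crop shows the strap almost upright at crop pixels (360,70)-(390,230), and the lever leaning outward from (170,220) to (112,155). The hinge-to-pivot distance and heights match the given sizes, with yaw about -8.5°. Next I compute the first move.

```bash
cat >> h.py <<'E'
from scipy.spatial.transform import Rotation as Ro
def plan(tip,yaw,tilt=None):
    s=read_state(); R=Ro.from_rotvec(s['orientation']); tip=np.array(tip,float)
    y=np.array([np.cos(yaw),np.sin(yaw),0]); z=np.array([0,0,-1.]); x=np.cross(y,z)
    G=Ro.from_matrix(np.stack([x,y,z],1)); tcp=tip-.186*z
    print('slide',(R.inv().apply(tcp-s['tool_pos'])*1000).round(1),'dr',(R.inv()*G).as_rotvec().round(3))
E
python3 - <<'E'
from h import *
# yaw check: plate tops + strap x centres, neighbor rect -6deg; long edges of open housing
X=np.load('top0.npz');W=X['W']
m=(W[...,2]>.035)&(W[...,2]<.052)&(W[...,0]>.37)&(W[...,0]<.61)&(W[...,1]>-.31)&(W[...,1]<-.07)
k,l,st,c=cv2.connectedComponentsWithStats(m.astype(np.uint8)); 
m=np.zeros((420,560),bool); m[195:268,305:375]=1
m&=(W[...,2]>.037)&(W[...,2]<.052)&(W[...,0]>.37)&(W[...,0]<.61)&(W[...,1]>-.31)&(W[...,1]<-.07)
m=cv2.morphologyEx(m.astype(np.uint8),cv2.MORPH_OPEN,np.ones((3,3)))>0
print(cv2.minAreaRect((W[m][:,:2]*1000).astype(np.float32)))
plan([.510,-.075,.228],-.14)
E
```

```text
((494.06939697265625, -184.90513610839844), (187.18984985351562, 197.36782836914062), 83.09715270996094)
slide [-513.6 -555.1   -9.4] dr [-1.000e-03  1.000e-03  1.478e+00]
```

Request:
{"api": "servo_tool", "payload": {
  "increments": [
    {"slide":[-510,-555,-9],"dr":[0,0,1.46],"jaw":1},
    {"slide":[-510,-555,-9],"dr":[0,0,1.46],"jaw":1},
    {"slide":[-510,-555,-9],"dr":[0,0,1.46],"jaw":1},
    {"slide":[-510,-555,-9],"dr":[0,0,1.46],"jaw":1},
    {"slide":[-510,-555,-9],"dr":[0,0,1.46],"jaw":1},
    {"slide":[-510,-555,-9],"dr":[0,0,1.46],"jaw":1},
    {"slide":[-510,-555,-9],"dr":[0,0,1.46],"jaw":1},
    {"slide":[-510,-555,-9],"dr":[0,0,1.46],"jaw":1},
    {"slide":[-510,-555,-9],"dr":[0,0,1.46],"jaw":1},
    {"slide":[-510,-555,-9],"dr":[0,0,1.46],"jaw":1},
    {"slide":[-510,-555,-9],"dr":[0,0,1.46],"jaw":1},
    {"slide":[-510,-555,-9],"dr":[0,0,1.46],"jaw":1},
    {"slide":[-510,-555,-9],"dr":[0,0,1.46],"jaw":1},
    {"slide":[-510,-555,-9],"dr":[0,0,1.46],"jaw":1},
    {"slide":[-510,-555,-9],"dr":[0,0,1.46],"jaw":1},
    {"slide":[-510,-555,-9],"dr":[0,0,1.46],"jaw":1},
    {"slide":[-510,-555,-9],"dr":[0,0,1.46],"jaw":1},
    {"slide":[-510,-555,-9],"dr":[0,0,1.46],"jaw":1},
    {"slide":[-510,-555,-9],"dr":[0,0,1.46],"jaw":1},
    {"slide":[-510,-555,-9],"dr":[0,0,1.46],"jaw":1}
  ]
}}

```text
t: 2.1
tool_pos: [0.5063, -0.0726, 0.414]
orientation: [2.351, 2.084, 0.001]
force: [0.9, 0.4, 0.3]
opening: 0.0007
gripper_force: 0.0
```

Request:
{"api": "servo_tool", "payload": {
  "increments": [
    {"slide":[-15,1,0],"dr":[0,0,0],"jaw":1},
    {"slide":[-30,1,0],"dr":[0,0,0],"jaw":1},
    {"slide":[-39,1,1],"dr":[0,0,0],"jaw":1},
    {"slide":[-47,1,2],"dr":[0,0,0],"jaw":1},
    {"slide":[-54,1,3],"dr":[0,0,0],"jaw":1},
    {"slide":[-62,1,6],"dr":[0,0,0],"jaw":1},
    {"slide":[-70,1,9],"dr":[0,0,0],"jaw":1},
    {"slide":[-78,1,12],"dr":[0,0,0],"jaw":1},
    {"slide":[-85,1,16],"dr":[0,0,0],"jaw":1},
    {"slide":[-98,1,26],"dr":[0,0,0],"jaw":1},
    {"slide":[-110,1,37],"dr":[0,0,0],"jaw":1},
    {"slide":[-115,1,44],"dr":[0,0,0],"jaw":1},
    {"slide":[-120,1,50],"dr":[0,0,0],"jaw":1},
    {"slide":[-124,1,58],"dr":[0,0,0],"jaw":1},
    {"slide":[-128,1,65],"dr":[0,0,0],"jaw":1},
    {"slide":[-131,1,73],"dr":[0,0,0],"jaw":1},
    {"slide":[-134,1,80],"dr":[0,0,0],"jaw":1},
    {"slide":[-136,1,88],"dr":[0,0,0],"jaw":1},
    {"slide":[-137,1,94],"dr":[0,0,0],"jaw":1},
    {"slide":[-137,1,94],"dr":[0,0,0],"jaw":1}
  ]
}}

```text
t: 4.1
tool_pos: [0.4906, -0.2099, 0.3185]
orientation: [-2.352, -2.081, 0.001]
force: [-0.6, 0.4, 0.3]
opening: 0.0009
gripper_force: 0.0
```

Request:
{"api": "servo_tool", "payload": {
  "increments": [
    {"slide":[0,0,3],"dr":[0,0,0],"jaw":1},
    {"slide":[0,0,6],"dr":[0,0,0],"jaw":1},
    {"slide":[0,0,9],"dr":[0,0,0],"jaw":1},
    {"slide":[0,0,11],"dr":[0,0,0],"jaw":1},
    {"slide":[0,0,11],"dr":[0,0,0],"jaw":1}
  ]
}}

```text
t: 4.6
tool_pos: [0.4909, -0.2099, 0.3084]
orientation: [-2.352, -2.082, 0.0]
force: [-0.6, -0.3, 0.3]
opening: 0.0
gripper_force: 0.0
```

```bash
python3 - <<'E'
from h import *
im,d,W=snap('scene','s1')
a=im[150:280,130:290,::-1];cv2.imwrite('pics/c2.png',cv2.resize(a,None,fx=4,fy=4,interpolation=2))
E
```

```text
(no output)
```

View pics/c2.png

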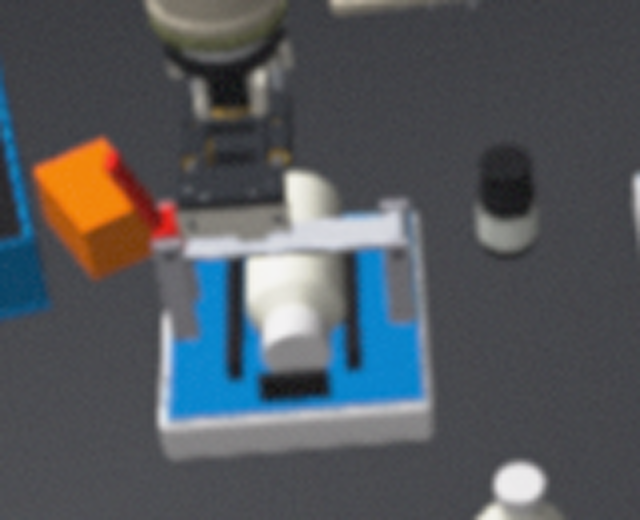

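The strap now lies across the bottle from (185,245) to (405,230), with the finger on it near the fork. The bottle appears up to about 2 scene pixels further right than before, so I'll measure that after pressing home.

Request:
{"api": "servo_tool", "payload": {
  "increments": [
    {"slide":[0,0,1],"dr":[0,0,0],"jaw":1},
    {"slide":[0,0,2],"dr":[0,0,0],"jaw":1},
    {"slide":[0,0,3],"dr":[0,0,0],"jaw":1},
    {"slide":[0,0,3],"dr":[0,0,0],"jaw":1}
  ]
}}

```text
t: 5.05
tool_pos: [0.491, -0.2099, 0.3068]
orientation: [2.353, 2.082, 0.0]
force: [-4.1, 1.9, 9.4]
opening: 0.0006
gripper_force: 4.3
```

```bash
python3 - <<'E'
from h import *
a=np.load('scene0.npz'); b=np.load('s1.npz')
im,d,W=snap('scene','s2')
for n,I,Wd in [('0',a['im'],a['W']),('1',b['im'],b['W']),('2',im,W)]:
    # bottle cap & lower body: rows below strap
    h=cv2.cvtColor(I,cv2.COLOR_RGB2HSV).astype(int)
    m=(h[...,1]<60)&(h[...,2]>120); m[:215]=0; m[246:]=0; m[:,:188]=0; m[:,222:]=0
    for r in (218,224,230,236,240):
        c=np.where(m[r])[0]; print(n,r,(c.min(),c.max(),Wd[r,(c.min()+c.max())//2].round(4)) if len(c) else None,end=' ')
    print()
print(read_state()['tool_pos'],read_state()['force'])
E
```

```text
0 218 (np.int64(190), np.int64(211), array([ 0.5258, -0.1947,  0.1177])) 0 224 (np.int64(190), np.int64(212), array([ 0.5336, -0.1944,  0.1016])) 0 230 (np.int64(192), np.int64(208), array([ 0.5575, -0.1999,  0.1037])) 0 236 (np.int64(195), np.int64(210), array([ 0.5674, -0.1971,  0.0892])) 0 240 (np.int64(196), np.int64(209), array([ 0.5683, -0.1986,  0.0741])) 
1 218 (np.int64(191), np.int64(212), array([ 0.5181, -0.1918,  0.1092])) 1 224 (np.int64(191), np.int64(213), array([ 0.534 , -0.1917,  0.1013])) 1 230 (np.int64(193), np.int64(210), array([ 0.5534, -0.1972,  0.0987])) 1 236 (np.int64(196), np.int64(211), array([ 0.5659, -0.1943,  0.0869])) 1 240 (np.int64(197), np.int64(210), array([ 0.5657, -0.1959,  0.0706])) 
2 218 (np.int64(191), np.int64(212), array([ 0.5227, -0.1919,  0.1139])) 2 224 (np.int64(191), np.int64(213), array([ 0.5357, -0.1918,  0.1032])) 2 230 (np.int64(193), np.int64(210), array([ 0.5556, -0.1972,  0.101 ])) 2 236 (np.int64(196), np.int64(211), array([ 0.5733, -0.1945,  0.0949])) 2 240 (np.int64(197), np.int64(210), array([ 0.5677, -0.1959,  0.0728])) 
[ 0.49095942 -0.20994263  0.30675454] [-3.79116027  2.47950092  7.5545244 ]
```

The strap is home: the tip is at z 0.1208 (expected 0.1205) with about 9 N of reaction. The bottle only settled about 2 mm towards the cradle's centreline. Next I go up and over to the outer side of the lever.

Request:
{"api": "servo_tool", "payload": {
  "increments": [
    {"slide":[0,0,-40],"dr":[0,0,0],"jaw":1},
    {"slide":[0,0,-80],"dr":[0,0,0],"jaw":1},
    {"slide":[0,0,-125],"dr":[0,0,0],"jaw":1},
    {"slide":[0,0,-135],"dr":[0,0,0],"jaw":1},
    {"slide":[-40,0,-135],"dr":[0,0,0],"jaw":1},
    {"slide":[-80,0,-135],"dr":[0,0,0],"jaw":1},
    {"slide":[-120,0,-135],"dr":[0,0,0],"jaw":1},
    {"slide":[-130,0,-135],"dr":[0,0,0],"jaw":1},
    {"slide":[-130,0,-135],"dr":[0,0,0],"jaw":1},
    {"slide":[-130,0,-100],"dr":[0,0,0],"jaw":1},
    {"slide":[-130,0,-68],"dr":[0,0,0],"jaw":1},
    {"slide":[-130,0,-66],"dr":[0,0,0],"jaw":1},
    {"slide":[-130,0,-66],"dr":[0,0,0],"jaw":1}
  ]
}}

```text
t: 6.4
tool_pos: [0.4752, -0.3377, 0.3713]
orientation: [-2.35, -2.082, 0.0]
force: [0.2, -0.3, 0.2]
opening: 0.0006
gripper_force: 0.0
```

```bash
python3 - <<'E'
from h import *
im,d,W=snap('scene','s3')
m=(W[...,0]>.45)&(W[...,0]<.54)&(W[...,1]<-.1)&(W[...,1]>-.25)&(W[...,2]>.11)
# strap top profile along y'
c=np.array([.494,-.185]);p=W[m];dx=p[:,:2]-c
yp=dx@[.12,.993];xp=dx@[.993,-.12];k=abs(xp)<.012
for a in range(-70,80,15):
    q=k&(abs(yp*1000-a)<7); print(a,q.sum(),np.median(p[q,2]).round(4) if q.sum() else '',end=' | ')
s=read_state(); t=s['tool_pos'][:2]-c; print('\ntip y,x,z',t@[.12,.993],t@[.993,-.12],s['tool_pos'][2]-.186)
a=im[150:280,110:270,::-1];cv2.imwrite('pics/c3.png',cv2.resize(a,None,fx=4,fy=4,interpolation=2))
E
```

```text
-70 6 0.1188 | -55 28 0.1203 | -40 30 0.119 | -25 33 0.1202 | -10 32 0.1202 | 5 35 0.1195 | 20 33 0.119 | 35 32 0.1199 | 50 30 0.1207 | 65 30 0.1215 | 
tip y,x,z -0.1543467450106921 0.00013606785221019783 0.1869811592690691
```

View pics/c3.png

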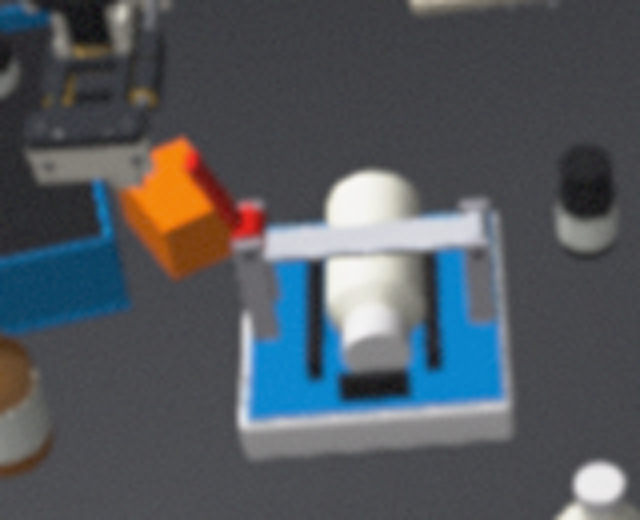

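The finger is at the outer side of the lever: finger at (90,170), lever from (245,220) to (190,160). The strap is level at z about 0.120 along its whole length, so it is home. Now I push the lever.

Request:
{"api": "servo_tool", "payload": {
  "increments": [
    {"slide":[20,0,-2],"dr":[0,0,0],"jaw":1},
    {"slide":[30,0,-3],"dr":[0,0,0],"jaw":1},
    {"slide":[40,0,-4],"dr":[0,0,0],"jaw":1},
    {"slide":[50,0,-5],"dr":[0,0,0],"jaw":1},
    {"slide":[60,0,-6],"dr":[0,0,0],"jaw":1},
    {"slide":[71,0,-6.5],"dr":[0,0,0],"jaw":1},
    {"slide":[83,0,-5],"dr":[0,0,0],"jaw":1},
    {"slide":[94,0,-1],"dr":[0,0,0],"jaw":1},
    {"slide":[105,0,5],"dr":[0,0,0],"jaw":1},
    {"slide":[113,0,13],"dr":[0,0,0],"jaw":1},
    {"slide":[117,0,18],"dr":[0,0,0],"jaw":1},
    {"slide":[121,0,23],"dr":[0,0,0],"jaw":1},
    {"slide":[124,0,29],"dr":[0,0,0],"jaw":1},
    {"slide":[126,0,34],"dr":[0,0,0],"jaw":1},
    {"slide":[127,0,40],"dr":[0,0,0],"jaw":1},
    {"slide":[128,0,44],"dr":[0,0,0],"jaw":1},
    {"slide":[128,0,46],"dr":[0,0,0],"jaw":1},
    {"slide":[128,0,46],"dr":[0,0,0],"jaw":1}
  ]
}}

```text
t: 8.25
tool_pos: [0.4908, -0.2119, 0.327]
orientation: [2.352, 2.082, 0.001]
force: [-3.5, 1.3, 12.7]
opening: 0.0001
gripper_force: 6.8
```

Request:
{"api": "servo_tool", "payload": {
  "increments": [
    {"slide":[0,0,1],"dr":[0,0,0],"jaw":1},
    {"slide":[0,0,2],"dr":[0,0,0],"jaw":1},
    {"slide":[0,0,3],"dr":[0,0,0],"jaw":1},
    {"slide":[0,0,3],"dr":[0,0,0],"jaw":1}
  ]
}}

```text
t: 8.65
tool_pos: [0.4909, -0.2118, 0.3266]
orientation: [2.352, 2.081, 0.001]
force: [-13.0, 6.1, 31.5]
opening: 0.0005
gripper_force: 15.9
```

The lever is on its stop: tip at z 0.1406 (expected 0.141), and the force rises without further motion. I retreat and verify.

Request:
{"api": "servo_tool", "payload": {
  "increments": [
    {"slide":[0,0,-20],"dr":[0,0,0],"jaw":1},
    {"slide":[0,0,-60],"dr":[0,0,0],"jaw":1},
    {"slide":[0,0,-100],"dr":[0,0,0],"jaw":1},
    {"slide":[40,0,-130],"dr":[0,0,0],"jaw":1},
    {"slide":[85,0,-130],"dr":[0,0,0],"jaw":1},
    {"slide":[130,0,-130],"dr":[0,0,0],"jaw":1},
    {"slide":[130,0,-130],"dr":[0,0,0],"jaw":1},
    {"slide":[130,0,-130],"dr":[0,0,0],"jaw":1}
  ]
}}

```text
t: 9.45
tool_pos: [0.5064, -0.0819, 0.4518]
orientation: [-2.349, -2.084, 0.001]
force: [0.1, -0.2, -0.4]
opening: 0.0002
gripper_force: 0.0
```

```bash
python3 - <<'E'
from h import *
im,d,W=snap('scene','s4')
m=(W[...,0]>.45)&(W[...,0]<.54)&(W[...,1]<-.1)&(W[...,1]>-.28)&(W[...,2]>.11)
c=np.array([.494,-.185]);h=cv2.cvtColor(im,cv2.COLOR_RGB2HSV).astype(int)
red=m&((h[...,0]<6)|(h[...,0]>174))&(h[...,1]>150)
for nm,mm in (('red',red),('strap',m&~red)):
    p=W[mm];dx=p[:,:2]-c;yp=dx@[.12,.993];xp=dx@[.993,-.12]
    for a in range(-70,80,15):
        q=(abs(xp)<.013)&(abs(yp*1000-a)<7); print(nm,a,q.sum(),np.median(p[q,2]).round(4) if q.sum() else '',end=' | ')
    print()
print(read_state()['force'])
a=im[150:280,110:270,::-1];cv2.imwrite('pics/c4.png',cv2.resize(a,None,fx=4,fy=4,interpolation=2))
E
```

```text
red -70 30 0.141 | red -55 20 0.1403 | red -40 25 0.1413 | red -25 20 0.1399 | red -10 9 0.1417 | red 5 0  | red 20 0  | red 35 0  | red 50 0  | red 65 0  | 
strap -70 23 0.1213 | strap -55 32 0.1208 | strap -40 31 0.1219 | strap -25 35 0.1211 | strap -10 44 0.1232 | strap 5 37 0.12 | strap 20 38 0.1197 | strap 35 44 0.1195 | strap 50 89 0.6882 | strap 65 166 0.5269 | 
[-0.51817754  0.26498699  0.40881101]
```

View pics/c4.png

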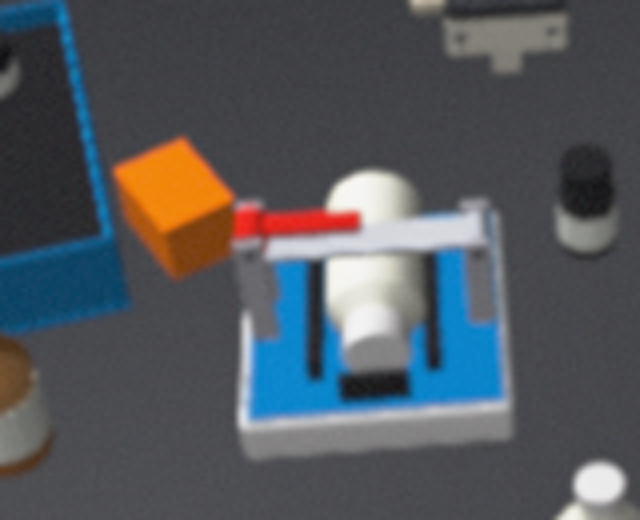

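The red lever lies level over the strap, from (240,222) to (358,220), with its top face at z 0.141. The strap is home and the robot is clear, so I hand in.

```bash
python3 -c "
from plant import *
print(close_job())"
```

```text
the job is handed in; nothing more can be done
None
```

The strap was swung fully home, then the red lever pushed down to its stop over it, and the job is handed in at about 9.5 s with the robot clear; the bottle shifted about 2–3 mm towards the cradle's centreline while the strap was swung over, and nothing else on the bench was touched.

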